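# Fit the sprocket and spacer to a minibike wheel hub

## Task

The rear sprocket hangs on the axle of the upright wheel hub but rests on the tips of the hub's three studs: turn it, for instance by pushing one of its red lugs round, until its holes line up with the studs (yellow paint marks on sprocket and hub meet) and it goes down over them, flat and fully home on the hub. Then slide the brass spacer sleeve over the axle until it stands on the sprocket, and let go. Leave the spray can and the jar where they stand.

Things in the scene. Friction and masses are not known exactly. Their poses are not given: they have to be found in the camera images.
- hub_seat (a point): Wheel hub, fixed to the bench. Point: centre of its dark round seat face (184 mm across), 42 mm above the bench, z up. Three brass studs, 9 mm thick with cone tips, stand 26 mm above the face at a radius of 50 mm, at 0, 120 and 240 degrees from this frame's x axis. Outside each, a yellow mark on the face's rim.
- axle_top (a point): Top of the hub's steel axle, upright in the middle of the hub, 20 mm thick with a cone tip; 82 mm above the seat face.
- sprocket: Loose grey sprocket, 0.6 kg, flat disc 174 mm across and 8 mm thick, around the axle (1 mm play). Origin: centre of its underside, z up. Three 12.6 mm holes at a radius of 50 mm, at 0, 120, 240 degrees from its x axis, a yellow mark outside each. Starts level on the stud tips, holes 25 to 60 degrees off the studs either way; turns freely, drops by its weight once lined up (a light press may help).
- lug (a point): Top centre of one of the sprocket's three red upright lugs: round, 16 mm across, 22 mm tall above the disc, at a radius of 70 mm, at 60 (this one), 180 and 300 degrees from the sprocket's x axis. Lug tops are 56 mm above the seat face at the start and 30 mm above it when the sprocket is home.
- sleeve_mid (a point): Brass spacer sleeve, a tube 44 mm across and 60 mm tall with a bore of 24 mm, 0.2 kg, standing upright on the bench, in one of three places that it shares with the can and the jar. The point is its centre, half-way up; z along its axis. Either end may go down.
- can: red spray can, 60 mm across and 130 mm tall, standing; origin at the centre of its underside (bystander).
- jar: amber glass jar, 68 mm across and 90 mm tall, standing; origin at the centre of its underside (bystander).
- sleeve: The same brass sleeve, with the origin at the centre of its lower end (30 mm below point sleeve_mid at the start).
There are look-alikes about, which are no part of the job. What is meant by the sleeve is not blue or purple, and is the larger of those in its own colour.

How it is judged:
On the way, in this order (a step that is already met when the one before it is completed fails the run):
1. the sprocket is over all three studs, flat on the hub's seat face (horizontal distance between sprocket and hub_seat below 0.004 m and z of sprocket in the frame of hub_seat between -0.003 and 0.0025 m and angle between sprocket's own z axis and vertical below 0.04 rad), for 0.3 s.
2. the sleeve is over the axle and stands on the sprocket (horizontal distance between sleeve_mid and hub_seat below 0.006 m and z of sleeve_mid in the frame of hub_seat between 0.034 and 0.0415 m and (angle between sleeve_mid's own z axis and vertical below 0.08 rad or angle between sleeve_mid's own z axis and vertical above 3.06 rad)), for 0.2 s.
At the end, for the whole second after the job is handed in: The sprocket lies on the hub seat over all studs (underside within 2.5 mm, centred within 4 mm, tilt under 0.04 rad); the sleeve is round the axle (within 6 mm, tilt under 0.08 rad) and stands on the sprocket within 3.5 mm; both at rest (all of step 1 and all of step 2 and linear speed of each of sprocket, sleeve below 0.01 m/s and angular speed of each of sprocket, sleeve below 0.1 rad/s); the robot touches nothing.
It fails at once if the can or the jar is moved more than 40 mm (distance of any of can, jar from where it was at the start of the episode above 0.04 m).
It also fails if it takes over 59 s, if anything falls off the work surface, if the arm or the gripper's body presses on something with over 40 N, if the wrist force passes 120 N, or if a joint passes its speed limit or range.

## Robot

A 6-joint arm with a two-finger parallel gripper is mounted at the origin on the work surface. World frame = base frame: x ahead of the robot, y to its left, z up, the work surface at z = 0. Lengths are in m, angles in rad, forces in N, time in s.
With the tool pointing down it reaches from about 0.25 to 0.8 m from the base axis. Payload 8.5 kg.
Tool frame: the origin (TCP) lies between the finger pads; the fingertips stand robot.tips_ahead ahead of it and the grasp point (between the pads) lies 5 mm behind it (robot.tips_ahead is the distance from the TCP to the fingertips, in m); z points along the fingers, y is the direction in which the jaws open and shut (so a half turn about z gives the same grasp; the last joint's range is limited). The gripper opens to 85 mm and grips with 20 to 120 N. Pads are 22 mm wide; open, the fingers measure 114 mm over their backs; the gripper's body (76 mm by 85 mm) begins 54 mm behind the grasp point. The pads swing forward as they close: fully open they stand 13 mm farther back than shut.
Start: joints at [-1.124, 0.238, -0.013, 1.319, 0, 1.571], TCP at [0.227, -0.473, 0.245] pointing down, gripper open.
Joint ranges: [-2.66, 2.66], [-1.03, 1.9], [-1.14, 1.46], [-1.82, 2.27], [-1.45, 1.34], [-3.14, 3.14]. Speed limits (rad/s): [2.22, 2.22, 2.79, 3.14, 3.14, 3.14].

## Interface

Orientations are given as a 3x3 rotation matrix whose columns are the frame's x, y, z axes.
In Python, from workcell import robot gives the robot as it stands. The module is installed in compiled form; this text tells all that it offers. Calls block until the motion is done:
- robot.goto(position, orientation): joint-space move of the TCP to a pose.
- robot.line_to(position, frame=None, max_speed=0.15, f_stop=None): straight line of the TCP; frame=None keeps the orientation; max_speed is the mean speed in m/s. With f_stop (N) it stops when the force on the tool has changed by that much, and returns True; else False.
- robot.movej(angles): joint-space move.
- robot.gripper_open() and robot.gripper_close(newtons=None): open the fingers fully, or close them until they stop; newtons is the grip in N (None keeps the last).
- robot.hold(seconds).
- robot.inverse_kinematics(position, orientation): joint angles nearest the present ones, or None.
- robot.read_state(): the state.
- robot.get_image(name): name is "scene" or "top" or "wrist"; returns a dict with "img" (420x560x3 uint8, red, green, blue), "camera_matrix" (3x3 intrinsics, pixels), "k1" (the pictures are not rectified: a ray, as slopes to the right and down, at radius r is drawn at 1 + k1 r^2 times it, then the intrinsics apply), "R" (3x3) and "t" (3): a world point X has camera coordinates R X + t; the wrist camera has in their place "tool_from_camera" (4x4, takes a point from camera to tool coordinates, whose origin is the TCP and whose axes are the flange's). Camera axes: x right, y down, z forward; pixel columns grow to the right and rows downward; lengths in m; the calibration is good to about 2 mm. A picture is of the moment at which its call begins: read the wrist's pose just before it. There is no depth.
A pose or a line that the arm cannot do raises robot.Unreachable and nothing moves.
- robot.hand_in(): hands the job in, once; it reports no verdict.
Trained networks look in the newest picture that a camera, given by its name, has taken for a name from the list of things; names that differ only in an ending like _2 or _b are one class to them, and where a whole thing is asked for, a point or a joint stands for the part that bears it (a point fixed in the world has none). Each returns a list of dicts, best first, with "confidence" (0 to 1); they miss things now and then, are a little off and sometimes report something else, mostly with a low value. They report only what shows in the picture. A call takes as long as a camera call. They do not tell look-alikes from the thing itself.
- robot.search_frame(camera, name): "position" ([x, y, z] in m, in the coordinates of the camera as it stood for that picture, good to about 4 mm: the middle of the surface that is visible of it).
- robot.silhouettes(camera, name): "region" (420x560 bool, what is visible of it).
The state is a dict: "t": time; "joint_pos": joint angles; "joint_velocities": joint speeds; "joint_torque": joint torques, N m; "position": TCP position; "orientation": TCP orientation; "force": force on the tool from outside, world axes, zero at the start; "ft_torque": the same for the moment, N m; "grip_width": finger opening in m.
Only numpy, scipy, OpenCV 4.12 (cv2) and the standard library are available. Lean on these libraries where they do the work, as an engineer would, in place of code of your own. Each camera call takes 0.05 s, during which the arm holds its last target. There are 200 camera calls.

## Working session

There is one attempt and no reset: what is moved stays moved. The work goes in short steps, each a Python script; the robot and the scene stay as the last script left them, time stands still between calls to the robot, and variables do not carry over. Pictures are saved under pics/ and viewed, about 8 in all and at most 12, crops included, and the job is handed in when it is done.

```bash
mkdir -p pics; cat > h.py <<'E'
import numpy as np, cv2
from workcell import robot
def snap(cam,fn=None):
    s=robot.read_state(); d=robot.get_image(cam)
    if cam=="wrist":
        T=np.eye(4);T[:3,:3]=np.array(s["orientation"]);T[:3,3]=s["position"]
        W=T@np.array(d["tool_from_camera"]); d["Rc"]=W[:3,:3]; d["c"]=W[:3,3]
    else:
        R=np.array(d["R"]); d["Rc"]=R.T; d["c"]=-R.T@np.array(d["t"])
    if fn: cv2.imwrite("pics/"+fn,d["img"][:,:,::-1])
    return d
def ray(d,uv):
    K=np.array(d["camera_matrix"]);p=(np.linalg.inv(K)@[uv[0],uv[1],1])[:2]
    q=p.copy()
    for _ in range(30): q=p/(1+d["k1"]*(q@q))
    return d["Rc"]@np.array([q[0],q[1],1])
def onz(d,uv,z):
    v=ray(d,uv); return d["c"]+v*(z-d["c"][2])/v[2]
def proj(d,X):
    q=d["Rc"].T@(np.array(X)-d["c"]); q=q[:2]/q[2]; q=q*(1+d["k1"]*(q@q))
    K=np.array(d["camera_matrix"]); return (K@[q[0],q[1],1])[:2]
def find(d,cam,name):
    return [(round(o["confidence"],2),np.round(d["Rc"]@np.array(o["position"])+d["c"],4)) for o in robot.search_frame(cam,name)]
E
python3 - <<'E'
from h import *
print(robot.tips_ahead, robot.read_state()["t"])
ims=[]
for c in ("top","scene"):
    d=snap(c,c+"0.png"); print(c,d["c"],d["Rc"][:,2])
    for n in ("hub_seat","axle_top","sprocket","lug","sleeve_mid","sleeve","can","jar"):
        try: print(n,find(d,c,n))
        except Exception as e: print(n,e)
E
```

```text
0.014 0.0
top [ 0.34650988 -0.00802103  0.96554274] [ 2.10340011e-01 -6.14256448e-04 -9.77628100e-01]
hub_seat [(0.83, array([0.4825, 0.0714, 0.0431]))]
axle_top [(0.93, array([0.4784, 0.0735, 0.0392]))]
sprocket [(0.94, array([0.5242, 0.0821, 0.0785]))]
lug [(0.69, array([0.5238, 0.0815, 0.076 ]))]
sleeve_mid [(0.86, array([ 0.4259, -0.362 ,  0.0521])), (0.62, array([ 0.4214, -0.2711,  0.0627])), (0.56, array([ 0.4079, -0.1993,  0.0384])), (0.45, array([ 0.5072, -0.2519,  0.0443]))]
sleeve [(0.86, array([ 0.4221, -0.2694,  0.0578])), (0.81, array([ 0.432 , -0.3613,  0.0534])), (0.54, array([ 0.5068, -0.2486,  0.0405])), (0.46, array([ 0.4036, -0.2004,  0.0412]))]
can [(0.94, array([0.5437, 0.2866, 0.1247]))]
jar [(0.94, array([ 0.6001, -0.3142,  0.0889])), (0.35, array([ 0.4234, -0.272 ,  0.056 ]))]
scene [ 0.99099936 -0.69496125  0.80365661] [-0.42898722  0.63151031 -0.64588288]
hub_seat [(0.97, array([0.5597, 0.0296, 0.0436]))]
axle_top [(0.96, array([0.5573, 0.0296, 0.0438])), (0.71, array([0.531 , 0.0754, 0.0808]))]
sprocket [(0.92, array([0.5298, 0.0745, 0.0759]))]
lug [(0.94, array([0.533 , 0.0688, 0.0794]))]
sleeve_mid [(0.78, array([ 0.4444, -0.3713,  0.0426])), (0.74, array([ 0.5143, -0.2572,  0.0294])), (0.66, array([ 0.4092, -0.2081,  0.0251])), (0.6, array([ 0.4396, -0.282 ,  0.0455]))]
sleeve [(0.94, array([ 0.4414, -0.3761,  0.0483])), (0.81, array([ 0.41  , -0.1978,  0.0276])), (0.76, array([ 0.5214, -0.2546,  0.0367])), (0.55, array([ 0.4356, -0.2794,  0.0495]))]
can [(0.77, array([0.5598, 0.2798, 0.0863]))]
jar [(0.83, array([ 0.6258, -0.3369,  0.0707])), (0.57, array([0.5545, 0.0287, 0.0423]))]
```

View pics/top0.png

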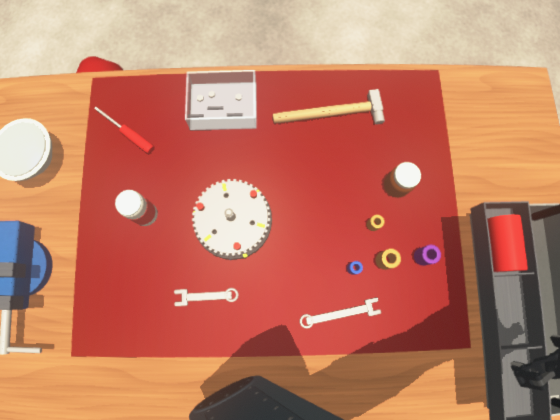

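View pics/scene0.png

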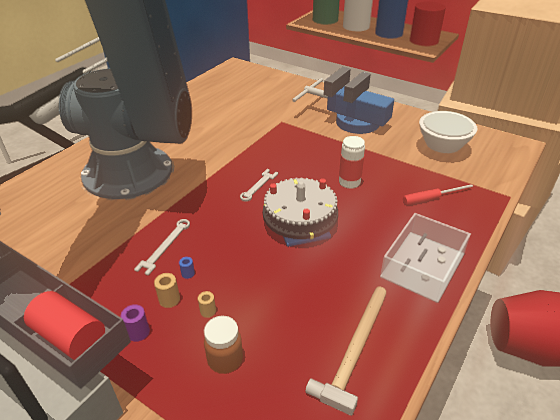

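The top view shows the hub at about (230,214) and the larger brass sleeve at (391,258). The smaller brass is at (377,222), with purple and blue ones beside it. The can is at (130,205) and the jar at (406,178). Next I take a close look at the hub.

```bash
python3 - <<'E'
from h import *
d=snap("top")
print("axle",onz(d,(229,213),.124),"sleeve",onz(d,(391,258),.06),"small",onz(d,(377,222),.05),"blue",onz(d,(356,267),.04),"purple",onz(d,(431,254),.06))
w=robot.get_image("wrist"); T=np.array(w["tool_from_camera"]);print(T)
c=onz(d,(229,213),.124)
R=np.array([[1,0,0],[0,-1,0],[0,0,-1.]])
p=np.array([c[0],c[1],0.36])-R@np.array([T[0,3],T[1,3],0])
for k in range(2):
    try: robot.goto(p,R); break
    except robot.Unreachable: print("unreach",p); R=R@np.diag([-1,-1,1]); p=np.array([c[0],c[1],0.36])-R@np.array([T[0,3],T[1,3],0])
d=snap("wrist","w1.png"); print(robot.read_state()["t"],robot.read_state()["position"],robot.read_state()["joint_pos"],proj(d,c))
E
```

```text
axle [0.52025155 0.07999304 0.124     ] sleeve [ 0.42230637 -0.27638497  0.06      ] small [ 0.50687171 -0.25308397  0.05      ] blue [ 0.4057715  -0.19994031  0.04      ] purple [ 0.42853978 -0.36959277  0.06      ]
[[-6.27832604e-05 -9.49337597e-01 -3.14258050e-01  8.03403866e-02]
 [ 9.99999818e-01 -2.47954966e-04  5.49261099e-04 -3.91183803e-04]
 [-5.99356056e-04 -3.14257959e-01  9.49337441e-01 -1.27282974e-01]
 [ 0.00000000e+00  0.00000000e+00  0.00000000e+00  1.00000000e+00]]
4.8083 [0.4399328  0.07942355 0.35994603] [ 1.78632986e-01  8.92007167e-02  9.25371182e-02  1.57427280e+00
 -3.24624271e-05 -2.96236327e+00] [280.97730484 101.63336066]
```

View pics/w1.png

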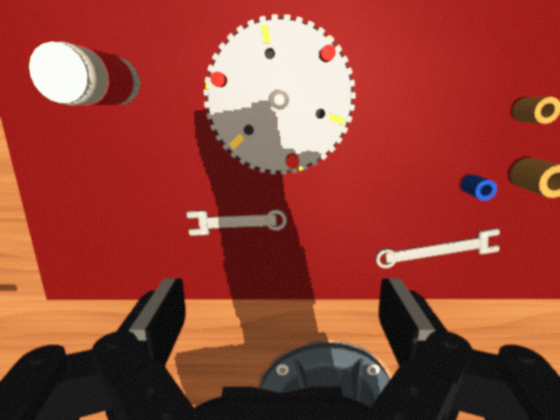

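The wrist view shows the holes at (270,53), (320,113), (249,130), the lugs at (328,53), (219,79), (292,160), the axle tip at (279,99), and hub marks peeking out near (301,168) and (206,86). Now I compute the angles.

```bash
python3 - <<'E'
from h import *
d=snap("wrist")
ax=onz(d,(279,99),.124);print("axle",ax)
H=np.array([onz(d,p,.076)[:2] for p in((270,53),(320,113),(249,130))]);print("holes mean",H.mean(0))
L=np.array([onz(d,p,.098)[:2] for p in((328,53),(219,79),(292,160))]);print("lug mean",L.mean(0))
# ellipse fit of disc: bright/grey disc edge via silhouettes
for n in("sprocket","hub_seat"):
  for s in robot.silhouettes("wrist",n)[:1]:
    v,u=np.nonzero(s["region"]);print(n,s["confidence"],onz(d,((u.min()+u.max())/2,(v.min()+v.max())/2),.074))
c=(H.mean(0)+L.mean(0))/2
def pol(P): 
    q=np.array(P)[:2]-c; return np.round([np.hypot(*q)*1e3,np.degrees(np.arctan2(q[1],q[0]))],1)
for h in H: print("hole",pol(h))
for h in L: print("lug",pol(h))
# yellow pixels clusters
hsv=cv2.cvtColor(d["img"],cv2.COLOR_RGB2HSV)
m=cv2.inRange(hsv,(20,120,80),(36,255,255))
n,lab,st,ce=cv2.connectedComponentsWithStats(m)
for i in range(1,n):
    if st[i,4]>2 and 195<ce[i][0]<365 and ce[i][1]<185: print(ce[i].round(1),st[i,4],"z.076",pol(onz(d,ce[i],.076)),"z.042",pol(onz(d,ce[i],.042)))
x=cv2.resize(d["img"][0:190,190:370],None,fx=3.1,fy=3.1,interpolation=cv2.INTER_CUBIC);cv2.imwrite("pics/c1.png",x[:,:,::-1])
t=snap("top"); x=t["img"];hsv=cv2.cvtColor(x,cv2.COLOR_RGB2HSV)
m=cv2.inRange(hsv,(20,120,80),(36,255,255));n,lab,st,ce=cv2.connectedComponentsWithStats(m)
for i in range(1,n):
    if st[i,4]>2 and 180<ce[i][0]<285 and 170<ce[i][1]<270: print("top",ce[i].round(1),st[i,4],"z.076",pol(onz(t,ce[i],.076)),"z.042",pol(onz(t,ce[i],.042)))
E
```

```text
axle [0.52274967 0.08199956 0.124     ]
holes mean [0.52242385 0.08154592]
lug mean [0.52272635 0.08149191]
sprocket 0.57 [0.52855637 0.08231705 0.074     ]
hub_seat 0.61 [0.53395841 0.08172736 0.074     ]
hole [49.8 12.3]
hole [  49.2 -107.7]
hole [ 49.9 133.2]
lug [ 68.5 -47.9]
lug [68.  72.3]
lug [  67.6 -168. ]
[265.1  33.6] 100 z.076 [69.7 13. ] z.042 [75.7 13.1]
[206.5  86. ] 10 z.076 [84.5 80.1] z.042 [91.7 80. ]
[336.3 118.6] 78 z.076 [  69.6 -107.8] z.042 [  75.1 -107.6]
[236.1 141. ] 113 z.076 [ 70.2 132. ] z.042 [ 76.  131.8]
[300.  168.1] 16 z.076 [  83.4 -162.8] z.042 [  90.1 -162.9]
top [223.9 187. ] 19 z.076 [69.9 12.6] z.042 [79.9 13.9]
top [262.  225.5] 6 z.076 [  73.5 -107.7] z.042 [  71.2 -103.4]
top [244.8 255.2] 19 z.076 [  92.9 -160.4] z.042 [  89. -161.]
```

View pics/c1.png

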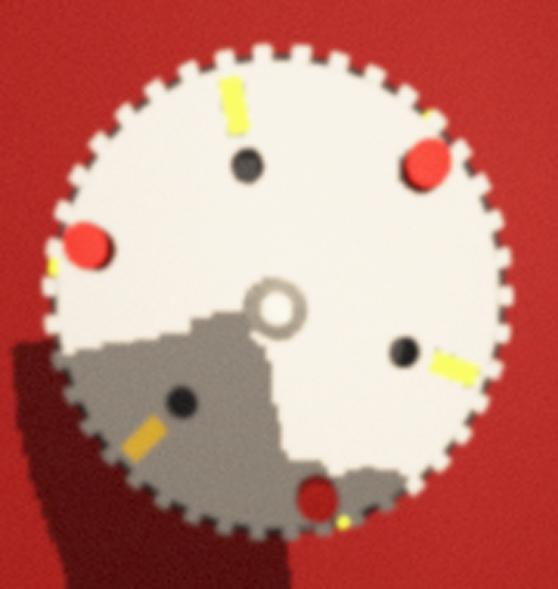

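Consistent result: the hub centre is (0.5226, 0.0815), the holes are at 12.6° and the studs at 79° (both mod 120). So I turn it about -54°, pushing the lug at 72.5° clockwise.

```bash
cat >> h.py <<'E'
C=np.array([.5226,.0815])
def pose(a,z,s,r=.070):
    a=np.radians(a); x=s*np.array([np.sin(a),-np.cos(a),0]); Z=np.array([0,0,-1.])
    return np.array([C[0]+r*np.cos(a),C[1]+r*np.sin(a),z]), np.column_stack([x,np.cross(Z,x),Z])
E
python3 - <<'E'
from h import *
for s in(1,-1):
    q=[robot.inverse_kinematics(*pose(a,.095,s)) for a in(97,65,30)]; print(s,[None if k is None else np.round(k,2) for k in q])
    if all(k is not None for k in q): S=s
q0=np.array(robot.read_state()["joint_pos"])
S=min((1,-1),key=lambda s:max([9 if (k:=robot.inverse_kinematics(*pose(a,.095,s))) is None else abs(k[5]) for a in(97,65,30)]))
print("S",S)
robot.gripper_close(20)
robot.goto(*pose(97,.16,S)); p,R=pose(97,.095,S); print("touch",robot.line_to(p,R,f_stop=8))
print(robot.read_state()["t"])
for a in np.arange(94,41,-4):
    p,R=pose(a,.095,S); robot.line_to(p,R,max_speed=.06)
s=robot.read_state();print(s["t"],s["force"],s["position"])
d=snap("top"); x=d["img"][160:280,170:290]; cv2.imwrite("pics/c2.png",cv2.resize(x,None,fx=4,fy=4,interpolation=cv2.INTER_CUBIC)[:,:,::-1])
E
```

```text
1 [array([ 0.29,  0.35, -0.26,  0.96,  0.  , -2.98]), array([ 0.26,  0.4 , -0.17,  0.99,  0.  , -2.45]), array([ 0.2 ,  0.44, -0.11,  1.02,  0.  , -1.9 ])]
-1 [array([ 0.29,  0.35, -0.26,  0.96,  0.  ,  0.16]), array([ 0.26,  0.4 , -0.17,  0.99,  0.  ,  0.69]), array([ 0.2 ,  0.44, -0.11,  1.02,  0.  ,  1.24])]
S -1
touch False
9.0
12.5 [ 0.10723125  0.88682591 -0.51378373] [0.57463888 0.12829674 0.09499242]
```

View pics/c2.png

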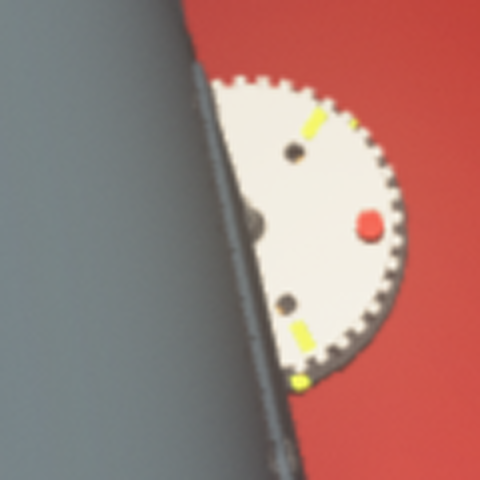

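The crop shows the marks nearly together: sprocket at (315,123) and hub at (355,123), about 8° to go. I continue slowly, watching the force.

```bash
python3 - <<'E'
from h import *
for a in np.arange(40.5,29,-1.5):
    p,R=pose(a,.095,-1); robot.line_to(p,R,max_speed=.02); s=robot.read_state();print(a,round(s["t"],2),np.round(s["force"],2))
d=snap("top"); x=d["img"][160:280,170:290]; cv2.imwrite("pics/c3.png",cv2.resize(x,None,fx=4,fy=4,interpolation=cv2.INTER_CUBIC)[:,:,::-1])
print(find(d,"top","sprocket"),find(d,"top","lug"))
E
```

```text
40.5 12.8 [-1.09  1.49 -0.38]
39.0 13.05 [ 0.08  1.1  -0.84]
37.5 13.3 [-0.33  0.36  0.12]
36.0 13.55 [-0.89 -0.04  0.53]
34.5 13.8 [-0.11 -0.17 -0.78]
33.0 14.05 [ 0.77  0.56 -0.31]
31.5 14.3 [ 0.06  0.25 -0.57]
30.0 14.55 [-0.81  0.72  0.56]
[(0.71, array([0.5328, 0.0322, 0.051 ]))] [(0.85, array([0.5321, 0.0315, 0.0493]))]
```

View pics/c3.png

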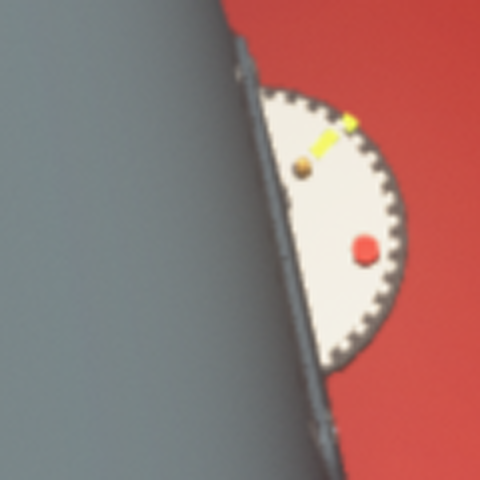

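The marks meet, a brass stud fills the hole at (303,168), and the network puts the disc at z≈0.05, so the sprocket has dropped. I back off, re-measure from the wrist, then look at the sleeve.

```bash
python3 - <<'E'
from h import *
s=robot.read_state(); p=np.array(s["position"]);p[2]=.2; robot.line_to(p,max_speed=.25)
T=np.array(robot.get_image("wrist")["tool_from_camera"])
def over(xy,z,h):  # view point so that xy,z is in image centre, jaws along x
    R=np.array([[0,1,0],[1,0,0],[0,0,-1.]])
    Rs=[R,R@np.diag([-1,-1,1])]
    Q=[]
    for R in Rs:
        o=R@T[:3,3]; v=R@T[:3,2]; c=np.array([*xy,z])-v*((z-(h+o[2]))/v[2]); 
        p=c-o; q=robot.inverse_kinematics(p,R); print(p,None if q is None else np.round(q,2))
        if q is not None: Q.append((abs(q[5]),p,R))
    Q.sort(key=lambda k:k[0]); return Q[0][1:]
R=np.array([[1,0,0],[0,-1,0],[0,0,-1.]])@np.diag([-1,-1,1])
robot.goto(*over(C,.09,.33)); robot.gripper_open()
d=snap("wrist","w2.png"); x=d["img"]
print("t",robot.read_state()["t"],"axle exp",proj(d,[*C,.124]))
print(find(d,"wrist","sprocket"),find(d,"wrist","lug"))
robot.goto(*over((.4223,-.2764),.06,.28))
d=snap("wrist","w3.png"); print("t",robot.read_state()["t"],find(d,"wrist","sleeve"),proj(d,(.4223,-.2764,.06)))
cv2.imwrite("pics/w23.png",np.hstack([cv2.resize(x,(400,300)),cv2.resize(d["img"],(400,300))])[:,:,::-1])
for s in robot.silhouettes("wrist","sleeve"):
    v,u=np.nonzero(s["region"]); print(s["confidence"],len(u),u.mean(),v.mean())
import pickle;pickle.dump(d,open("d3.pkl","wb"))
E
```

```text
[0.52299791 0.12215704 0.33      ] [0.23 0.25 0.21 1.54 0.   1.8 ]
[0.52220209 0.04084296 0.33      ] [ 0.08  0.22  0.18  1.53  0.   -1.49]
t 18.475 axle exp [280.82091658 223.76298075]
[(0.84, array([0.5224, 0.0746, 0.0484]))] [(0.85, array([0.5228, 0.0778, 0.052 ]))]
[ 0.42269538 -0.24237536  0.28      ] [-0.52  0.16 -0.02  1.39  0.    1.05]
[ 0.42190462 -0.31042464  0.28      ] [-0.63  0.23  0.06  1.4   0.   -2.21]
t 20.8 [(0.82, array([ 0.4248, -0.358 ,  0.0526])), (0.74, array([ 0.4266, -0.2664,  0.0556])), (0.68, array([ 0.4058, -0.1989,  0.0407])), (0.63, array([ 0.5106, -0.2537,  0.0407]))] [281.46641697 213.61768324]
0.83 1508 281.4728116710875 206.01259946949602
0.77 1677 286.4573643410853 278.0572450805009
0.72 857 356.8541423570595 186.0396732788798
0.58 550 266.5090909090909 137.37818181818182
```

View pics/w2.png

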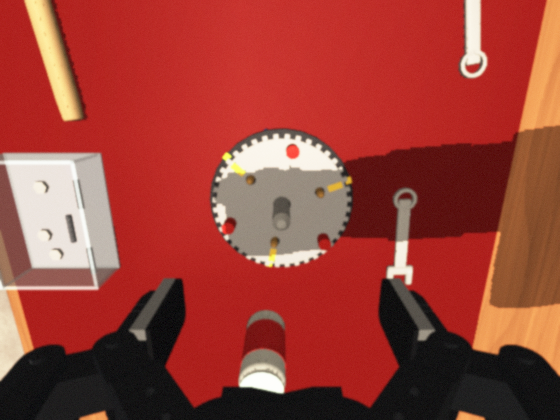

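View pics/w3.png

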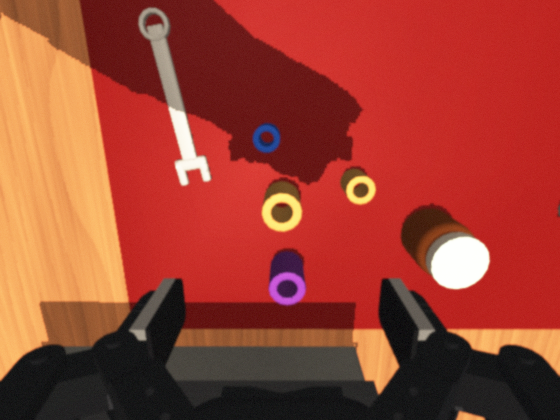

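Sprocket is home: studs sit in the holes and the three mark pairs meet at (232,165), (337,187) and (272,250). The sleeve's ring is at (282,212), within 2 px of the estimate, with purple behind it at (287,288), blue at (266,138) and small brass at (360,189). I grasp it with the jaws along x, then lift it to the hub.

```bash
python3 - <<'E'
from h import *
import pickle
d=pickle.load(open("d3.pkl","rb"))
hsv=cv2.cvtColor(d["img"],cv2.COLOR_RGB2HSV);m=cv2.inRange(hsv,(18,110,190),(40,255,255)); 
k=np.zeros_like(m);k[185:240,255:310]=m[185:240,255:310]
cs,_=cv2.findContours(k,cv2.RETR_EXTERNAL,cv2.CHAIN_APPROX_NONE);e=cv2.fitEllipse(max(cs,key=len));print(e)
g=onz(d,e[0],.06);print("sleeve",g, "diam",np.linalg.norm(onz(d,(e[0][0]+e[1][0]/2,e[0][1]),.06)-g)*2)
R=np.array(robot.read_state()["orientation"])
robot.goto([g[0],g[1],.15],R); print("hit",robot.line_to([g[0],g[1],.04],f_stop=10,max_speed=.12))
robot.gripper_close(40); s=robot.read_state();print(s["t"],s["grip_width"],s["position"])
robot.line_to([g[0],g[1],.20],max_speed=.2)
robot.goto([C[0],C[1],.20],R); robot.hold(.3)
s=robot.read_state();print(s["t"],s["grip_width"],s["position"],s["force"])
d=snap("wrist","w4.png"); 
x=snap("scene")["img"][130:290,220:380]; cv2.imwrite("pics/s4.png",np.hstack([cv2.resize(d["img"],(480,360)),cv2.resize(x,(320,360),interpolation=cv2.INTER_CUBIC)])[:,:,::-1])
E
```

```text
((281.368408203125, 211.5448760986328), (36.9363899230957, 37.93715286254883), 87.17022705078125)
sleeve [ 0.42219232 -0.27404453  0.06      ] diam 0.039845537266816826
hit False
23.0333 0.04279671662040671 [ 0.42241307 -0.27419923  0.04049594]
25.6667 0.04247497584890958 [0.52266024 0.08074854 0.20003555] [ 0.10968321  0.06089878 -2.28771733]
```

View pics/s4.png

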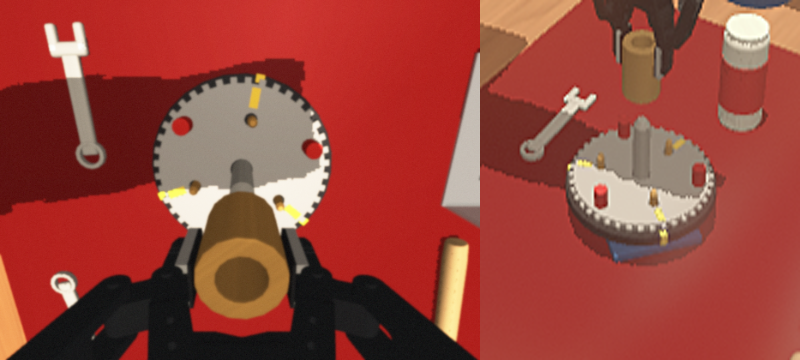

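The sleeve is held upright (ring centre about (241,279) in the left crop), and the hub is below with the sprocket flat. I lower it with force stops.

```bash
python3 - <<'E'
from h import *
d=snap("wrist"); s=robot.read_state(); print("sleeve top",onz(d,(281.5,325.5),.2195), "tcp",s["position"])
zs=.0905
def down(dx,dy):
    robot.line_to([C[0]+dx,C[1]+dy,.145],max_speed=.2)
    hit=robot.line_to([C[0]+dx,C[1]+dy,zs],max_speed=.05,f_stop=8)
    s=robot.read_state();print(dx,dy,hit,round(s["t"],2),np.round(s["position"],4),np.round(s["force"],1)); return s["position"][2]
for o in((0,0),(0,.003),(0,-.003),(.003,0),(-.003,0)):
    z=down(*o)
    if z<.097: break
d=snap("scene"); x=d["img"][130:290,220:380]; cv2.imwrite("pics/s5.png",cv2.resize(x,(480,480),interpolation=cv2.INTER_CUBIC)[:,:,::-1])
E
```

```text
sleeve top [0.52209401 0.08184156 0.2195    ] tcp [0.52263044 0.08116341 0.20002719]
0 0 False 27.48 [0.5226 0.0817 0.0905] [ 0.9  3.9 -4.9]
```

View pics/s5.png

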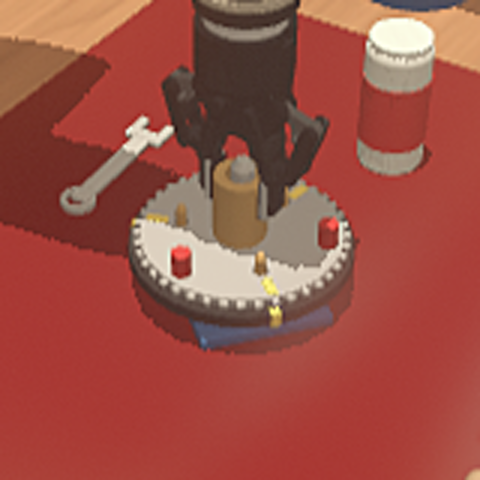

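The sleeve is over the axle at its base, with the tip showing at (243,170). I release it, retreat and check.

```bash
python3 - <<'E'
from h import *
robot.gripper_open(); robot.hold(.2)
print(robot.line_to([C[0],C[1],.20],max_speed=.12)); s=robot.read_state();p=np.array(s["position"])
robot.goto(p+[-.15,-.2,.08],np.array(s["orientation"])); robot.hold(.3)
s=robot.read_state();print(s["t"],s["force"],s["grip_width"])
a=snap("scene"); b=snap("top")
print(find(a,"scene","sleeve")[:2],find(a,"scene","sprocket")[:1],find(a,"scene","can")[:1],find(a,"scene","jar")[:1])
cv2.imwrite("pics/s6.png",np.hstack([cv2.resize(a["img"][150:260,240:350],(400,400),interpolation=cv2.INTER_CUBIC),cv2.resize(b["img"][160:270,175:285],(400,400),interpolation=cv2.INTER_CUBIC)])[:,:,::-1])
E
```

```text
False
30.625 [ 0.42085141 -0.79400938  0.31154963] 0.08512133169521038
[(0.85, array([0.5325, 0.0664, 0.0952])), (0.82, array([ 0.4451, -0.3726,  0.0454]))] [(0.63, array([0.5392, 0.0694, 0.0513]))] [(0.62, array([0.5613, 0.2806, 0.086 ]))] [(0.78, array([ 0.6224, -0.3378,  0.0713]))]
```

View pics/s6.png

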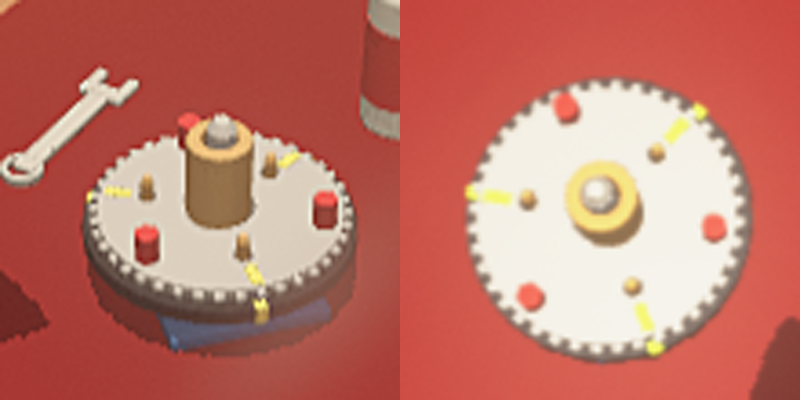

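The sleeve stands upright round the axle on the sprocket, with all three studs through and every mark pair meeting. The robot is clear, so I hand in.

```bash
python3 -c "
from h import *
robot.hand_in(); print(robot.read_state()['t'])"
```

```text
the job is handed in; nothing more can be done
the job is handed in; nothing more can be done
```

The job is done and handed in at about 31 s on the robot's clock, well inside the 59 s limit. No verdict was reported.

- **Sprocket:** I pushed one red lug about 54° clockwise with the closed fingers until the sprocket dropped over the studs. The last pictures show all three studs through their holes and every pair of yellow marks meeting.
- **Sleeve:** I picked up the larger brass sleeve, lowered it over the axle and let go. It went down on the first try, with no force stop. It stands upright on the sprocket with the axle tip showing above it.
- **Can and jar:** The network puts both within 4 mm of where they were at the start, which is its own accuracy.
- **Robot:** The gripper was open and well clear of everything at hand-in, with the tool force reading under 1 N.

No check failed or disagreed. I judged the sprocket's seating by eye and from the network's heights of about 0.05 m, not to the millimetre.

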